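# Fill the core box through the chute

### The job

Slide the grey core box along its guides until it is fully home under the chute's spout, against the end stop with its switch pressed in, pushing gently and without ramming it. Then carry the tray with the three cardboard cores over to the chute and tip them in, so that all three land in the box, and set the empty tray down upright on the bench. Leave the tray of white plugs and everything else on the bench where it is.

Things in the scene. Friction and masses are not known exactly. Their poses are not given: they have to be found in the camera images.
- station: Core filling station, fixed to the bench: dark steel mounting plate 8 mm thick, two aluminium guides and a bare steel chute on blue legs. Origin on the bench top midway between the guides, level with the middle of the chute. x across the guides towards the chute's high back, y along the guides towards the end where the box waits, z up; yaw within 0.1 rad of the world axes. The box is pushed towards -y.
- spout (a point): Centre of the spout, the chute's lower opening, 92 mm above the bench, axes as the station's: 115 mm (x) by 150 mm (y). The chute's front plate stands 58 mm from here towards -x, from 92 up to 192 mm above the bench; its side plates stand 77 mm off in +y and -y (4 mm thick) and reach 192 mm (front) to 215 mm (back) above the bench.
- mouth (a point): Point in the middle of the chute's open top (150 mm wide along y), 80 mm along +x from the station's origin, 200 mm up. Below it the floor slopes from the back plate (96 mm further along +x, floor 190 mm up, plate's top 215 mm up) down to the spout's edge 35 mm towards -x (92 mm up). Legs 25 mm square stand outside the side plates, out to 105 mm in +y and -y, near the back.
- guides (a point): Middle of the mounting plate's surface near the -y end of the guides (22 mm high, 163 mm apart). About here the end stop is clamped: grey block, two nearly rigid rubber buffers, a switch plunger between. Its place along y varies and is not reported; it is felt as a sharp rise of the push. With the box home, the box's origin is between 6 mm on the -y and 23 mm on the +y side of the station's origin.
- core_box: Loose open grey plastic box, 159 mm (x, across the guides) by 199 mm (y, along them) by 70 mm high, walls and floor 4.5 mm, 0.5 to 1 kg, standing on the mounting plate with 2 mm play to each guide. Origin at the middle of its underside, axes as the station's. It slides with a drag of 3 to 7 N.
- box_handle (a point): Middle of the box's steel push handle: a round bar 14 mm thick, 90 mm long along x, 180 mm from the box's origin along +y and 45 mm above its underside, on two stems to the box's +y end at the bar's ends; 74 mm free between bar and box. Axes as the box's.
- switch (a joint): Plunger of the switch in the end stop, in m: 0 is out; the box moves it in over the last 8 mm of its way, and it reads about 0.008 with the box against the buffers (0.010 is the end of its own travel). Its spring is soft (0.3 to 1 N) and cannot push the box back.
- tray: Loose aluminium tray holding the three cores, 110 mm (x) by 120 mm (y), 0.28 to 0.46 kg, on the bench. Origin at the middle of its underside, x towards its back wall, z up; yaw within 0.2 rad of zero, so that its open front faces the robot. Floor 3 mm thick, back wall 40 mm high, side walls 26 mm.
- tray_grip (a point): Middle of the tray's handle, 80 mm straight above the tray's origin: a black bar along the tray's y, 12 mm thick (x), 22 mm high, 114 mm between its side straps, bridging the tray. The cores below it reach 35 mm above the tray's underside.
- tray_lip (a point): Middle of the top edge of the lip at the tray's open front: 55 mm from the tray's origin towards -x, 5.5 mm above its underside (2.5 mm above its floor). The cores begin to roll out over it when the tray is tipped front down by some 15 degrees, all together or one by one, and the last is out by 40 degrees.
- core0: One of three equal cardboard roll cores, 32 mm in diameter, 100 mm long, about 28 g (the tube's ends are closed). Origin at its centre, y axis along the tube. They lie side by side along the tray's y, and roll.
- core1: The second core, as core0.
- core2: The third core, as core0.
- plug_tray: A second tray, just like the first but holding two white flanged plugs (47 mm across, 30 mm high). Leave it alone. It stands in front of or behind the first one. Origin and axes as of the tray.
- plug0: White plug in the plug tray, origin at the centre of its underside.
- plug1: White plug in the plug tray, origin at the centre of its underside.
- tape_roll: Roll of clear packing tape lying flat, 90 mm across, 48 mm high; origin at the centre of its underside. Leave alone.
- glue: Jar of glue, 66 mm across, 130 mm high, origin at the centre of its underside. Leave alone.
- stapler: Stapler 150 mm long, about 50 mm high, origin at the centre of its underside. Leave alone.
- knife: Utility knife lying flat, 185 mm long, 14 mm high, origin under the middle of its grip. Leave alone.
- big_core: Large cardboard core standing upright, 88 mm across, 120 mm high, origin at the centre of its underside. Leave alone.
- wood_block: Wooden block 100 by 40 by 35 mm high, origin at the centre of its underside. Leave alone.
There are look-alikes about, which are no part of the job. Leave any orange or pink look-alike of the tray alone.

How it is judged (in metres and radians):
On the way, in this order (a step that is already met when the one before it is completed fails the run):
1. the core box is home: it presses the stop's switch in by more than 5 mm (value of joint switch above 0.005 m), for 0.2 s.
2. the tray is tipped, front down, over the chute's mouth (more than 0.15 rad, within 120 mm of the middle of the mouth in plan, more than 0.15 m above the bench) (angle between tray's own z axis and vertical above 0.15 rad and horizontal distance between tray and mouth below 0.12 m and height (world z) of tray above 0.15 m).
3. all three cores are in the core box, still home (x of core0 in the frame of core_box between -0.075 and 0.075 m and y of core0 in the frame of core_box between -0.095 and 0.095 m and z of core0 in the frame of core_box between 0 and 0.075 m and x of core1 in the frame of core_box between -0.075 and 0.075 m and y of core1 in the frame of core_box between -0.095 and 0.095 m and z of core1 in the frame of core_box between 0 and 0.075 m and x of core2 in the frame of core_box between -0.075 and 0.075 m and y of core2 in the frame of core_box between -0.095 and 0.095 m and z of core2 in the frame of core_box between 0 and 0.075 m and value of joint switch above 0.005 m), for 0.2 s.
At the end, for the whole second after the job is handed in: All three cores lie inside the core box; the box stands level on the mounting plate at its stop, pressing the switch in by more than 5 mm (within 3 mm of the buffers); the tray stands upright (within 0.08 rad) on the bench (underside within 6 mm of it), released; all at rest (under 20 mm/s) (all of step 3 and angle between tray's own z axis and vertical below 0.08 rad and height (world z) of tray below 0.006 m and angle between core_box's own z axis and vertical below 0.05 rad and linear speed of each of tray, core_box, core0, core1, core2 below 0.02 m/s); the robot touches nothing.
It fails at once if the box is pushed or rammed with more than 40 N (contact force between any of the fingers, the arm and core_box above 40 N).
It fails at once if a bystander (plug tray, plugs, tape roll, glue, stapler, knife, large core, wooden block) is moved by more than 30 mm (distance of any of plug_tray, plug0, plug1, tape_roll, glue, stapler, knife, big_core, wood_block from where it was at the start of the episode above 0.03 m).
It also fails if it takes over 72 s, if anything falls off the work surface, if the arm or the gripper's body presses on something with over 40 N, if the wrist force passes 120 N, or if a joint passes its speed limit or range.

### The arm

A 7-joint arm with a two-finger parallel gripper is mounted at the origin on the work surface. World frame = base frame: x ahead of the robot, y to its left, z up, the work surface at z = 0. Lengths are in mm, angles in rad, forces in N, time in s.
With the tool pointing down it reaches from about 400 to 900 mm from the base axis. Payload 5.6 kg.
Tool frame: the origin (TCP) lies between the finger pads; the fingertips stand 8 mm ahead of it and the grasp point (between the pads) lies 11 mm behind it; z points along the fingers, y is the direction in which the jaws open and shut (so a half turn about z gives the same grasp; the last joint's range is limited). The gripper opens to 92 mm and grips with 3 to 60 N. Pads are 20 mm wide; open, the fingers measure 128 mm over their backs; the gripper's body (75 mm by 189 mm) begins 69 mm behind the grasp point.
Start: joints at [1.19, 0.468, -0.012, 1.603, 0.006, 1.071, -0.056], TCP at [215.377, -613.287, 222.592] pointing down, gripper open.
Joint ranges: [-2.53, 2.53], [-0.31, 2.02], [-1.57, 1.55], [0.28, 2.44], [-1.29, 4.43], [0.15, 1.84], [-2.92, 2.92]. Speed limits (rad/s): [2.57, 2.57, 3.14, 3.14, 3.14, 3.14, 3.14].

### API

Orientations are given as a 3x3 rotation matrix whose columns are the frame's x, y, z axes.
In Python, from plant import ctrl gives the robot as it stands. The module is installed in compiled form; this text tells all that it offers.
- The arm moves only by the tool arm_command, never from a script. Its argument "rows" is a list that holds one entry, the list of rows, each a list of 5 numbers: the shift along the tool's x, y, z in m, then the turn about the tool's z in rad, then the closure, from 0 (fully open) to 1 (shut). In form: [[[dx, dy, dz, turn, fingers], ...]]. A call has 1 to 20 rows; each row is the pose to reach, as a shift and turn from the pose commanded when the call began, along the tool's axes at that moment; what a row does not reach only later rows make up. A row lasts 1/12 s, in which the tool goes at most 41.7 mm and 7.16 degrees, less where a joint would pass 70% of its speed; a pose out of reach is approached as far as the arm can. A call with a gripper value outside its range is refused whole. The fingers move at their own pace and stop on an object; "grip_force" is the grip in N (left out, the last holds). Time passes only in rows, so rows that repeat a pose let the fingers close. It gives the time, the measured TCP pose, the force and the opening at its end, in the units of the state.
- ctrl.read_state(): the state, without advancing time (a new reading comes with each control period).
- ctrl.camera(name): name is "scene" or "top" or "wrist"; returns the picture (400x640x3 uint8, blue, green, red); there is no depth.
- ctrl.camera_info(name): a dict with "intrinsics" (3x3 intrinsics, pixels), "T" (4x4, takes a point from camera to world coordinates). Camera axes: x right, y down, z forward; pixel columns grow to the right and rows downward; lengths in mm; the calibration is good to about 2 mm. A picture is of the moment at which its call begins: read the wrist's pose just before it. camera_info takes no time and is no camera call; for the wrist camera it gives the pose at the moment of the call.
- ctrl.close_job(): hands the job in, once; it reports no verdict.
The state is a dict: "clock": time; "joints": joint angles; "qd": joint speeds; "effort": joint torques, N m; "tool_pos": TCP position; "tool_rot": TCP orientation; "force": force on the tool from outside, world axes, zero at the start; "torque": the same for the moment, N m; "gripper_width": opening from 0.0 (shut) to 1.0 (fully open).
Only numpy, scipy, OpenCV 4.12 (cv2) and the standard library are available. Lean on these libraries where they do the work, as an engineer would, in place of code of your own. Each camera call takes 0.05 s, during which the arm holds its last target. There are 200 camera calls.

## Working session

There is one attempt and no reset: what is moved stays moved. The work goes in short steps, Python scripts to look and compute and a tool call to move; the robot and the scene stay as the last step left them, time stands still between calls to the robot, and variables do not carry over. Pictures are saved under pics/ and viewed, about 8 in all and at most 12, crops included, and the job is handed in when it is done.

Besides the shell and the picture viewer there is one more tool, called after "Request:" as name(argument=value, ...) on one line, values as JSON. arm_command: Moves the arm, as the interface text tells. Its arguments: {"type":"object","properties":{"rows":{"type":"array"},"grip_force":{"type":"number"}},"required":["rows"]}

```bash
mkdir -p pics; python3 - <<'E'
from plant import ctrl
import cv2,numpy as np
np.set_printoptions(suppress=True,precision=3)
s=ctrl.read_state();print(s['clock'],s['tool_pos'],s['tool_rot'],s['force'],s['gripper_width'])
for n in("scene","top"):
    cv2.imwrite(f"pics/{n}0.png",ctrl.camera(n));i=ctrl.camera_info(n);print(n,np.array(i['intrinsics']),np.array(i['T']))
i=ctrl.camera_info('wrist');print(np.array(i['intrinsics']),np.array(i['T']))
E
```

```text
0.0 [ 215.147 -612.743  221.622] [[ 0.944  0.331 -0.001]
 [ 0.331 -0.944  0.002]
 [-0.    -0.002 -1.   ]] [-0.33  -0.026 -0.854] 0.9984327613275625
scene [[448.774   0.    325.56 ]
 [  0.    448.774 203.639]
 [  0.      0.      1.   ]] [[   0.339    0.731   -0.592 1457.796]
 [   0.941   -0.273    0.201 -454.809]
 [  -0.014   -0.625   -0.78  1388.197]
 [   0.       0.       0.       1.   ]]
top [[501.845   0.    326.588]
 [  0.    501.845 193.972]
 [  0.      0.      1.   ]] [[   0.018   -0.989    0.146  268.352]
 [  -1.      -0.017    0.01  -129.753]
 [  -0.008   -0.146   -0.989 1928.147]
 [   0.       0.       0.       1.   ]]
[[282.848   0.    320.151]
 [  0.    282.848 198.445]
 [  0.      0.      1.   ]] [[   0.332   -0.913   -0.236  281.393]
 [  -0.943   -0.322   -0.082 -589.172]
 [  -0.001    0.25    -0.968  384.155]
 [   0.       0.       0.       1.   ]]
```

View pics/top0.png

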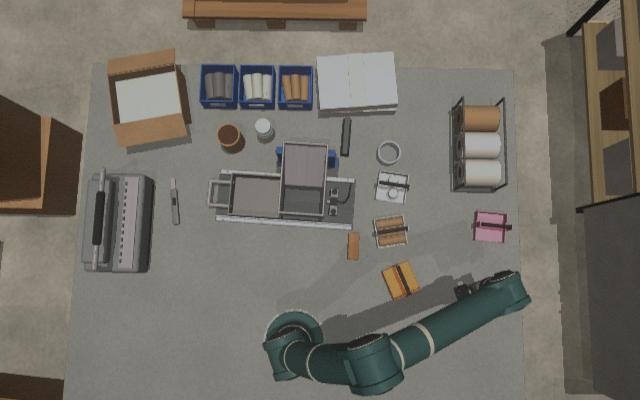

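View pics/scene0.png

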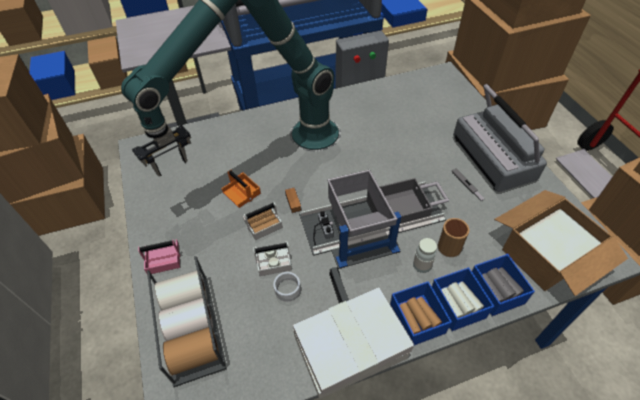

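The top view shows three tray look-alikes near the one I want:
- Bare aluminium with tan cores at (391,231). This is the target.
- White-plug tray at (392,187).
- Orange tray at (402,280).
- Pink tray at (490,226).

The box handle is at about (217,194) and the chute at (303,180). I'll check with a close crop.

```bash
cat > h.py <<'E'
from plant import ctrl
import cv2,numpy as np
np.set_printoptions(suppress=True,precision=2)
def p2w(n,u,v,z,i=None):
    i=i or ctrl.camera_info(n);T=np.array(i['T']);d=T[:3,:3]@np.linalg.inv(i['intrinsics'])@[u,v,1]
    return T[:3,3]+d*(z-T[2,3])/d[2]
def w2p(n,p,i=None):
    i=i or ctrl.camera_info(n);T=np.array(i['T']);c=T[:3,:3].T@(np.array(p)-T[:3,3]);q=np.array(i['intrinsics'])@c
    return q[:2]/q[2]
E
python3 - <<'E'
from h import *
im=cv2.imread('pics/top0.png')
cv2.imwrite('pics/c1.png',cv2.resize(im[130:250,200:430],(800,417),interpolation=cv2.INTER_CUBIC))
E
```

```text
(no output)
```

View pics/c1.png

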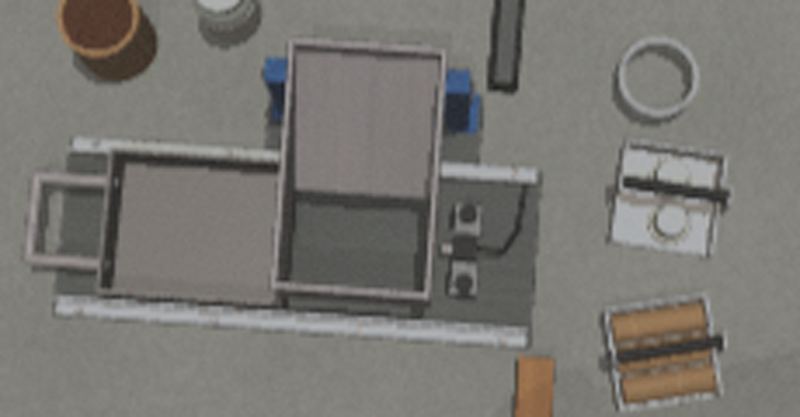

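```bash
python3 - <<'E'
from h import *
f=lambda u,v,z:p2w('top',200+u/3.478-.36,130+v/3.478-.36,z)
A=lambda a,b:np.arctan2(*(b-a)[1::-1]) 
bar=[f(33,175,58),f(27,263,58)];print('bar',bar,(bar[0]+bar[1])/2)
print('tray',f(612,356,91),f(720,342,91),(f(612,356,91)+f(720,342,91))/2)
print('plug',f(625,183,91),f(727,195,91))
print('chute back',f(291,42,215),f(445,50,215),'front',f(275,290,192),f(428,298,192))
print('guides',f(57,305,26),f(526,335,26),f(73,143,26),f(537,175,26))
print('box +y end',f(110,152,78),f(97,293,78))
print('buffers',f(467,215,40),f(463,280,40),f(445,248,40))
print('block',f(535,357,35),'glue',f(225,5,130),'big',f(97,20,120))
E
```

```text
bar [array([590.75, 336.15,  58.  ]), array([494.09, 337.55,  58.  ])] [542.42 336.85  58.  ]
tray [ 402.39 -292.11   91.  ] [ 419.14 -405.58   91.  ] [ 410.77 -348.85   91.  ]
plug [ 587.16 -305.21   91.  ] [ 576.04 -413.8    91.  ]
chute back [704.16  43.57 215.  ] [ 698.43 -111.86  215.  ] front [455.04  54.01 192.  ] [449.69 -99.24 192.  ]
guides [452.18 310.14  26.  ] [ 428.37 -204.02   26.  ] [633.09 301.5   26.  ] [ 605.76 -214.18   26.  ]
box +y end [613.9 249.2  78. ] [460.76 256.02  78.  ]
buffers [ 557.54 -137.46   40.  ] [ 485.91 -134.27   40.  ] [ 520.7  -114.05   40.  ]
block [ 403.91 -213.69   35.  ] glue [764.97 123.57 130.  ] big [749.03 261.12 120.  ]
```

```bash
cat >> h.py <<'E'
def go(p,a=None,s=None):
    s=s or ctrl.read_state();R=np.array(s['tool_rot']);d=R.T@(np.array(p,float)-s['tool_pos'])
    c=np.degrees(np.arctan2(R[1,0],R[0,0]));t=0 if a is None else np.radians(c-a)
    print('shift',(d/1000).round(4),'turn',round(t,3),'| pos',np.array(s['tool_pos']).round(1),'a',c.round(1),'F',np.array(s['force']).round(1),'w',round(s['gripper_width'],3),'t',s['clock'])
E
python3 -c "
from h import *
go((480,-100,350),87.4)"
```

```text
shift [ 0.42 -0.4  -0.13] turn -1.188 | pos [ 215.2 -612.8  221.7] a 19.4 F [-0.9  1.3 -0.6] w 1.001 t 0.1
```

Request:
arm_command(rows=[[[0.42,-0.4,-0.13,-1.188,1],[0.42,-0.4,-0.13,-1.188,1],[0.42,-0.4,-0.13,-1.188,1],[0.42,-0.4,-0.13,-1.188,1],[0.42,-0.4,-0.13,-1.188,1],[0.42,-0.4,-0.13,-1.188,1],[0.42,-0.4,-0.13,-1.188,1],[0.42,-0.4,-0.13,-1.188,1],[0.42,-0.4,-0.13,-1.188,1],[0.42,-0.4,-0.13,-1.188,1],[0.42,-0.4,-0.13,-1.188,1],[0.42,-0.4,-0.13,-1.188,1],[0.42,-0.4,-0.13,-1.188,1],[0.42,-0.4,-0.13,-1.188,1],[0.42,-0.4,-0.13,-1.188,1],[0.42,-0.4,-0.13,-1.188,1]]], grip_force=10)

```text
clock: 1.43
tool_pos: [480.5, -92.9, 353.2]
tool_rot: [[0.038, 0.999, 0.002], [0.999, -0.038, 0.001], [0.001, 0.002, -1.0]]
force: [-0.7, -0.7, -0.7]
gripper_width: 0.004
```

```bash
python3 -c "
from h import *
go((544,400,250),87.4)"
```

```text
shift [0.49 0.04 0.1 ] turn 0.007 | pos [480.5 -92.9 353.2] a 87.8 F [-0.7 -0.7 -0.7] w 0.004 t 1.4333
```

Request:
arm_command(rows=[[[0.49,0.04,0.1,0,1],[0.49,0.04,0.1,0,1],[0.49,0.04,0.1,0,1],[0.49,0.04,0.1,0,1],[0.49,0.04,0.1,0,1],[0.49,0.04,0.1,0,1],[0.49,0.04,0.1,0,1],[0.49,0.04,0.1,0,1],[0.49,0.04,0.1,0,1],[0.49,0.04,0.1,0,1],[0.49,0.04,0.1,0,1],[0.49,0.04,0.1,0,1],[0.49,0.04,0.1,0,1],[0.49,0.04,0.1,0,1]]])

```text
clock: 2.6
tool_pos: [540.2, 391.9, 249.9]
tool_rot: [[0.042, 0.999, -0.004], [0.999, -0.042, -0.002], [-0.002, -0.004, -1.0]]
force: [0.0, -0.9, -0.4]
gripper_width: 0.009
```

```bash
python3 -c "
from h import *
i=ctrl.camera_info('wrist');go((543,375,46),87.4)
cv2.imwrite('pics/w1.png',ctrl.camera('wrist'))
import pickle;pickle.dump(i,open('w1.pkl','wb'))"
```

```text
shift [-0.02  0.    0.2 ] turn 0.003 | pos [540.2 391.9 249.9] a 87.6 F [ 0.  -0.9 -0.4] w 0.009 t 2.6
```

View pics/w1.png

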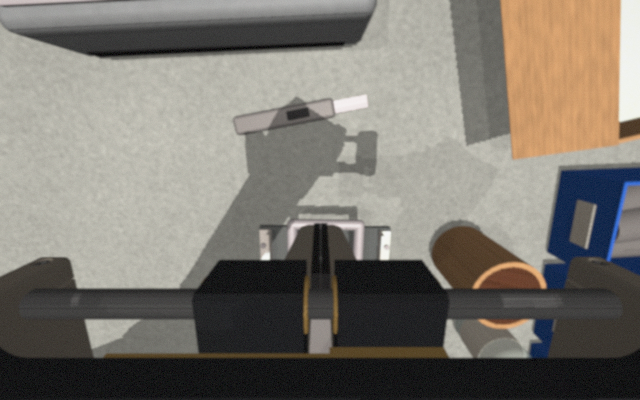

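The bar's outer edge is at about (327,220), centred in line with the fingers, and the big core and knife are clear.

```bash
python3 -c "
from h import *
import pickle;i=pickle.load(open('w1.pkl','rb'))
for u,v in((288,222),(362,222),(327,221)):print(p2w('wrist',u,v,56,i))
go((542,375,46),87.4)"
```

```text
[494.76 339.33  56.  ]
[593.12 335.41  56.  ]
[546.67 338.66  56.  ]
shift [-0.01  0.    0.2 ] turn 0.001 | pos [541.2 389.9 250.8] a 87.4 F [ 0.2 -0.4  0.2] w 0.004 t 2.65
```

Request:
arm_command(rows=[[[-0.01,0,0.2,0,1],[-0.01,0,0.2,0,1],[-0.01,0,0.2,0,1],[-0.01,0,0.2,0,1],[-0.01,0,0.2,0,1],[-0.01,0,0.2,0,1],[-0.01,0,0.2,0,1]]])

```text
clock: 3.23
tool_pos: [541.3, 377.8, 51.7]
tool_rot: [[0.048, 0.999, -0.002], [0.999, -0.048, -0.003], [-0.003, -0.002, -1.0]]
force: [0.8, 1.2, 0.3]
gripper_width: 0.002
```

```bash
python3 -c "
from h import *
go((542,360,46),87.4)"
```

```text
shift [-0.02  0.    0.01] turn -0.003 | pos [541.3 377.8  51.7] a 87.2 F [0.8 1.2 0.3] w 0.002 t 3.2333
```

Request:
arm_command(rows=[[[-0.006,0,0.004,0,1],[-0.012,0,0.004,0,1],[-0.016,0,0.004,0,1],[-0.019,0,0.004,0,1],[-0.021,0,0.004,0,1],[-0.023,0,0.004,0,1],[-0.025,0,0.004,0,1],[-0.027,0,0.004,0,1],[-0.029,0,0.004,0,1],[-0.031,0,0.004,0,1],[-0.033,0,0.004,0,1],[-0.035,0,0.004,0,1],[-0.037,0,0.004,0,1],[-0.039,0,0.004,0,1]]])

```text
clock: 4.4
tool_pos: [538.8, 342.6, 48.6]
tool_rot: [[0.045, 0.999, 0.0], [0.999, -0.045, 0.001], [0.001, -0.0, -1.0]]
force: [-0.5, 3.8, -1.8]
gripper_width: 0.008
```

Request:
arm_command(rows=[[[-0.003,0,0,0,1],[-0.007,0,0,0,1],[-0.012,0,0,0,1],[-0.018,0,0,0,1],[-0.025,0,0,0,1],[-0.032,0,0,0,1],[-0.039,0,0,0,1],[-0.046,0,0,0,1],[-0.053,0,0,0,1],[-0.06,0,0,0,1],[-0.067,0,0,0,1],[-0.074,0,0,0,1],[-0.081,0,0,0,1],[-0.088,0,0,0,1],[-0.094,0,0,0,1],[-0.1,0,0,0,1],[-0.105,0,0,0,1],[-0.109,0,0,0,1],[-0.112,0,0,0,1],[-0.115,0,0,0,1]]])

```text
clock: 6.07
tool_pos: [533.7, 226.9, 48.6]
tool_rot: [[0.045, 0.999, -0.0], [0.999, -0.045, 0.0], [0.0, -0.0, -1.0]]
force: [0.1, 3.7, -2.4]
gripper_width: 0.006
```

```bash
python3 -c "
from h import *
go((542,360,46),87.4)
im=ctrl.camera('top')
cv2.imwrite('pics/c2.png',cv2.resize(im[130:250,200:430],(800,417),interpolation=cv2.INTER_CUBIC))"
```

```text
shift [0.13 0.   0.  ] turn 0.0 | pos [533.7 226.9  48.6] a 87.4 F [ 0.1  3.7 -2.4] w 0.006 t 6.0667
```

View pics/c2.png

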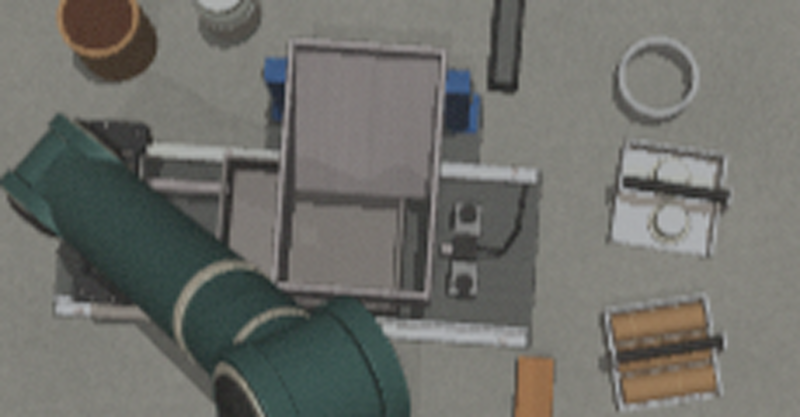

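The box's front wall is at crop u≈404. The buffer faces are at about 450 and the plunger tip at about 442.

```bash
python3 -c "
from h import *
f=lambda u,v,z:p2w('top',200+u/3.478-.36,130+v/3.478-.36,z)
print(f(404,245,78),f(450,270,40),f(442,248,40),f(221,180,78))"
```

```text
[518.1  -70.45  78.  ] [ 496.62 -119.93   40.  ] [ 520.64 -110.77   40.  ] [585.29 128.11  78.  ]
```

Request:
arm_command(rows=[[[-0.003,0,0,0,1],[-0.006,0,0,0,1],[-0.009,0,0,0,1],[-0.012,0,0,0,1],[-0.015,0,0,0,1],[-0.018,0,0,0,1],[-0.02,0,0,0,1],[-0.022,0,0,0,1]]])

```text
clock: 6.78
tool_pos: [532.7, 204.9, 48.5]
tool_rot: [[0.045, 0.999, -0.0], [0.999, -0.045, -0.0], [-0.0, -0.0, -1.0]]
force: [-0.2, 3.5, -1.2]
gripper_width: 0.005
```

Request:
arm_command(rows=[[[-0.002,0,0,0,1],[-0.004,0,0,0,1],[-0.006,0,0,0,1],[-0.008,0,0,0,1],[-0.0095,0,0,0,1],[-0.011,0,0,0,1],[-0.012,0,0,0,1],[-0.013,0,0,0,1],[-0.014,0,0,0,1]]])

```text
clock: 7.53
tool_pos: [532.1, 191.1, 48.5]
tool_rot: [[0.045, 0.999, -0.0], [0.999, -0.045, 0.0], [0.0, -0.0, -1.0]]
force: [0.9, 3.8, -1.6]
gripper_width: 0.004
```

Request:
arm_command(rows=[[[-0.001,0,0,0,1],[-0.002,0,0,0,1],[-0.003,0,0,0,1],[-0.004,0,0,0,1],[-0.005,0,0,0,1]]])

```text
clock: 7.95
tool_pos: [531.9, 186.1, 48.5]
tool_rot: [[0.045, 0.999, -0.0], [0.999, -0.045, -0.0], [-0.0, -0.0, -1.0]]
force: [0.0, 3.9, -2.1]
gripper_width: 0.005
```

Request:
arm_command(rows=[[[-0.001,0,0,0,1],[-0.002,0,0,0,1],[-0.003,0,0,0,1]]])

```text
clock: 8.2
tool_pos: [531.7, 183.2, 48.5]
tool_rot: [[0.045, 0.999, -0.0], [0.999, -0.045, 0.0], [0.0, -0.0, -1.0]]
force: [0.5, 5.3, -1.6]
gripper_width: 0.009
```

Request:
arm_command(rows=[[[-0.001,0,0,0,1],[-0.002,0,0,0,1],[-0.003,0,0,0,1]]])

```text
clock: 8.45
tool_pos: [531.6, 180.2, 48.6]
tool_rot: [[0.045, 0.999, -0.0], [0.999, -0.045, 0.0], [0.0, -0.0, -1.0]]
force: [0.0, 4.9, -2.0]
gripper_width: 0.005
```

Request:
arm_command(rows=[[[-0.001,0,0,0,1],[-0.002,0,0,0,1]]])

```text
clock: 8.62
tool_pos: [531.5, 178.2, 48.5]
tool_rot: [[0.045, 0.999, -0.0], [0.999, -0.045, 0.0], [0.0, -0.0, -1.0]]
force: [1.1, 4.4, -1.3]
gripper_width: 0.003
```

Request:
arm_command(rows=[[[-0.001,0,0,0,1],[-0.002,0,0,0,1]]])

```text
clock: 8.78
tool_pos: [531.8, 177.7, 48.9]
tool_rot: [[0.044, 0.999, 0.001], [0.999, -0.044, 0.003], [0.003, 0.001, -1.0]]
force: [0.7, 8.7, -2.3]
gripper_width: 0.005
```

Request:
arm_command(rows=[[[-0.001,0,0,0,1],[-0.001,0,0,0,1],[-0.001,0,0,0,1]]])

```text
clock: 9.03
tool_pos: [532.1, 177.7, 49.1]
tool_rot: [[0.044, 0.999, 0.002], [0.999, -0.044, 0.004], [0.004, 0.002, -1.0]]
force: [0.9, 8.3, -2.1]
gripper_width: 0.003
```

Request:
arm_command(rows=[[[-0.001,0,0,0,1],[-0.002,0,0,0,1],[-0.002,0,0,0,1]]])

```text
clock: 9.28
tool_pos: [532.2, 177.5, 49.5]
tool_rot: [[0.043, 0.999, 0.003], [0.999, -0.043, 0.007], [0.007, 0.003, -1.0]]
force: [1.8, 12.0, -2.1]
gripper_width: 0.006
```

The stop is felt: y holds at 177.5 while the push rises to 12 N. I'll back off, rise and go to the tray.

Request:
arm_command(rows=[[[0.01,0,0,0,1],[0.03,0,0,0,1],[0.045,0,0,0,1],[0.045,0,-0.04,0,1],[0.045,0,-0.08,0,1],[0.045,0,-0.12,0,1],[0.045,0,-0.16,0,1],[0.045,0,-0.2,0,1],[0.045,0,-0.24,0,1],[0.045,0,-0.27,0,1],[0.045,0,-0.27,0,1]]])

```text
clock: 10.2
tool_pos: [535.8, 218.1, 325.3]
tool_rot: [[0.047, 0.999, 0.01], [0.999, -0.047, 0.0], [0.001, 0.01, -1.0]]
force: [0.7, 0.5, -0.9]
gripper_width: 0.008
```

```bash
python3 -c "
from h import *
go((411,-349,320),98.4)"
```

```text
shift [-0.57 -0.1   0.  ] turn -0.194 | pos [535.8 218.1 325.3] a 87.3 F [ 0.7  0.5 -0.9] w 0.008 t 10.2
```

Request:
arm_command(rows=[[[-0.57,-0.1,0,-0.194,0],[-0.57,-0.1,0,-0.194,0],[-0.57,-0.1,0,-0.194,0],[-0.57,-0.1,0,-0.194,0],[-0.57,-0.1,0,-0.194,0],[-0.57,-0.1,0,-0.194,0],[-0.57,-0.1,0,-0.194,0],[-0.57,-0.1,0,-0.194,0],[-0.57,-0.1,0,-0.194,0],[-0.57,-0.1,0,-0.194,0],[-0.57,-0.1,0,-0.194,0],[-0.57,-0.1,0,-0.194,0],[-0.57,-0.1,0,-0.194,0],[-0.57,-0.1,0,-0.194,0],[-0.57,-0.1,0,-0.194,0],[-0.57,-0.1,0,-0.194,0],[-0.57,-0.1,0,-0.194,0],[-0.57,-0.1,0,-0.194,0]]])

```text
clock: 11.7
tool_pos: [407.8, -345.3, 318.4]
tool_rot: [[-0.15, 0.989, -0.001], [0.989, 0.15, 0.0], [0.001, -0.001, -1.0]]
force: [0.3, -0.9, -0.4]
gripper_width: 0.998
```

```bash
python3 -c "
from h import *
im=ctrl.camera('top');i=ctrl.camera_info('wrist');go((411,-349,200),98.4)
w=ctrl.camera('wrist')
import pickle;pickle.dump(i,open('w2.pkl','wb'))
c=cv2.resize(im[160:225,270:360],(554,400),interpolation=cv2.INTER_CUBIC)
cv2.imwrite('pics/w2.png',w);cv2.imwrite('pics/c3.png',c)"
```

```text
shift [-0.    0.    0.12] turn 0.005 | pos [ 408.1 -345.2  318.6] a 98.7 F [ 0.2  0.3 -0.3] w 1.002 t 11.75
```

View pics/w2.png

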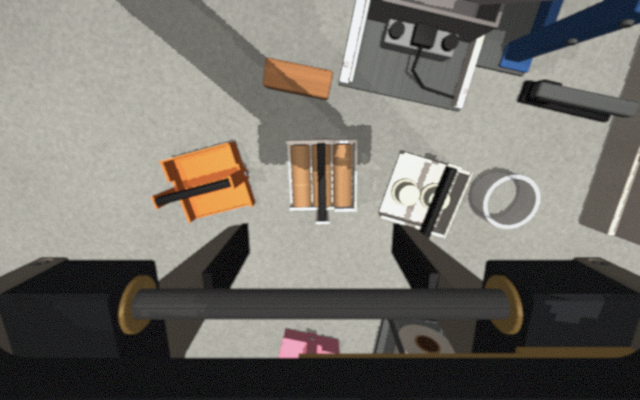

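View pics/c3.png

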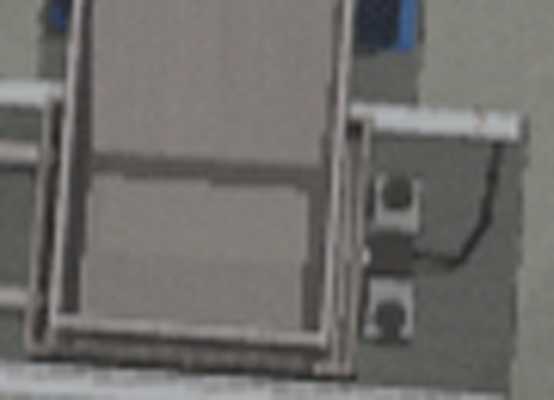

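The target tray is under the gripper: handle bar u≈321, rows 142–222, three tan cores. The plug tray is at (425,192) and the orange one at (208,182). In the top crop the box's front wall is at the buffers.

```bash
python3 -c "
from h import *
import pickle;i=pickle.load(open('w2.pkl','rb'))
a,b=p2w('wrist',320.5,143,91,i),p2w('wrist',321.5,221,91,i);m=(a+b)/2;print(a,b,m,np.degrees(np.arctan2((a-b)[1],(a-b)[0])))
for u,v in((288,140),(356,138),(290,211),(356,211)):print(p2w('wrist',u,v,30,i))
go((m[0],m[1],69),98.4)"
```

```text
[ 401.52 -298.31   91.  ] [ 419.91 -408.31   91.  ] [ 410.71 -353.31   91.  ] 99.4940091589843
[ 351.17 -305.05   30.  ]
[ 455.7 -285.9   30. ]
[ 368.81 -419.71   30.  ]
[ 477.5 -403.    30. ]
shift [-0.01  0.    0.25] turn 0.005 | pos [ 408.2 -345.3  318.7] a 98.7 F [1.3 1.2 0.6] w 1.0 t 11.8
```

Request:
arm_command(rows=[[[-0.006,0.002,0.04,0,0],[-0.006,0.002,0.08,0,0],[-0.006,0.002,0.12,0,0],[-0.006,0.002,0.16,0,0],[-0.006,0.002,0.19,0,0],[-0.006,0.002,0.215,0,0],[-0.006,0.002,0.235,0,0],[-0.006,0.002,0.248,0,0],[-0.006,0.002,0.25,0,0],[-0.006,0.002,0.25,0,0.9],[-0.006,0.002,0.25,0,1],[-0.006,0.002,0.25,0,1],[-0.006,0.002,0.25,0,1],[-0.006,0.002,0.25,0,1],[-0.006,0.002,0.25,0,1]]], grip_force=20)

```text
clock: 13.05
tool_pos: [410.9, -352.8, 69.3]
tool_rot: [[-0.148, 0.989, 0.001], [0.989, 0.148, -0.001], [-0.001, 0.001, -1.0]]
force: [-0.0, -0.6, -0.1]
gripper_width: 0.59
```

Request:
arm_command(rows=[[[0,0,-0.005,0,1],[0,0,-0.01,0,1],[0,0,-0.02,0,1],[0,0,-0.03,0,1],[0,0,-0.03,0,1]]])

```text
clock: 13.47
tool_pos: [412.0, -353.3, 101.2]
tool_rot: [[-0.148, 0.989, 0.003], [0.989, 0.148, -0.003], [-0.003, 0.003, -1.0]]
force: [0.2, 0.3, 0.8]
gripper_width: 0.228
```

```bash
python3 -c "
from h import *
go((411,-351,330),98.7)
im=ctrl.camera('scene')
cv2.imwrite('pics/c4.png',cv2.resize(im[150:300,190:420],(800,522),interpolation=cv2.INTER_CUBIC))"
```

```text
shift [ 0.   -0.   -0.23] turn -0.003 | pos [ 412.  -353.3  101.2] a 98.5 F [0.2 0.3 0.8] w 0.228 t 13.4667
```

View pics/c4.png

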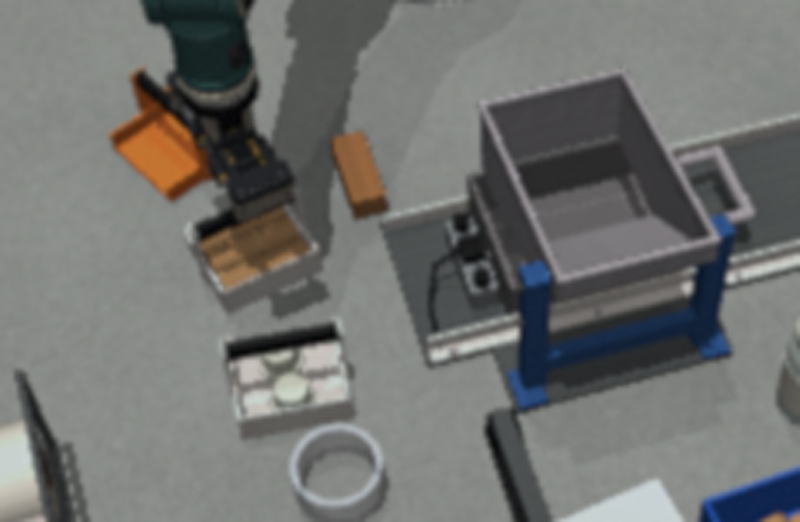

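The fingers hadn't closed when I lifted, and the tray is still standing on the bench. I'll reopen, go back down and close fully.

Request:
arm_command(rows=[[[0,0,0,0,0],[0,0,0,0,0],[0,0,0,0,0],[0,0,0,0,0],[0,0,0.01,0,0.3],[0,0,0.02,0,0.4],[0,0,0.029,0,0.5],[0,0,0.032,0,1],[0,0,0.032,0,1],[0,0,0.032,0,1],[0,0,0.032,0,1],[0,0,0.032,0,1],[0,0,0.032,0,1],[0,0,0.032,0,1],[0,0,0.032,0,1],[0,0,0.032,0,1],[0,0,0.032,0,1],[0,0,0.032,0,1]]])

```text
clock: 15.02
tool_pos: [410.8, -352.6, 67.0]
tool_rot: [[-0.148, 0.989, 0.0], [0.989, 0.148, -0.0], [-0.001, 0.0, -1.0]]
force: [-1.4, 1.1, 4.3]
gripper_width: 0.131
```

Request:
arm_command(rows=[[[0,0,-0.003,0,1],[0,0,-0.01,0,1],[0,0,-0.022,0,1],[0,0,-0.037,0,1],[0,0,-0.055,0,1],[0,0,-0.075,0,1],[0,0,-0.095,0,1],[0,0,-0.115,0,1],[0,0,-0.135,0,1],[0,0,-0.155,0,1],[0,0,-0.175,0,1],[0,0,-0.195,0,1],[0,0,-0.215,0,1],[0,0,-0.232,0,1],[0,0,-0.246,0,1],[0,0,-0.256,0,1],[0,0,-0.262,0,1],[0,0,-0.265,0,1],[0,0,-0.265,0,1]]], grip_force=25)

```text
clock: 16.6
tool_pos: [410.6, -352.3, 331.8]
tool_rot: [[-0.148, 0.989, 0.0], [0.989, 0.148, -0.0], [-0.0, 0.0, -1.0]]
force: [-0.6, 0.1, -4.6]
gripper_width: 0.13
```

```bash
python3 -c "
from h import *
go((525+120*.999,-26-.046*120,332),87.4)"
```

```text
shift [ 0.28  0.28 -0.  ] turn 0.194 | pos [ 410.6 -352.3  331.8] a 98.5 F [-0.6  0.1 -4.6] w 0.13 t 16.6
```

Request:
arm_command(rows=[[[0.0035,0.0036,0,0.0024,1],[0.0105,0.0109,0,0.0073,1],[0.021,0.0218,0,0.0146,1],[0.035,0.0364,0,0.0243,1],[0.0525,0.0546,0,0.0364,1],[0.07,0.0728,0,0.0485,1],[0.0875,0.0909,0,0.0606,1],[0.105,0.1091,0,0.0728,1],[0.1225,0.1273,0,0.0849,1],[0.14,0.1455,0,0.097,1],[0.1575,0.1637,0,0.1091,1],[0.175,0.1819,0,0.1213,1],[0.1925,0.2001,0,0.1334,1],[0.21,0.2183,0,0.1455,1],[0.2275,0.2364,0,0.1576,1],[0.245,0.2546,0,0.1698,1],[0.259,0.2692,0,0.1795,1],[0.2695,0.2801,0,0.1867,1],[0.2765,0.2874,0,0.1916,1],[0.28,0.291,0,0.194,1]]])

```text
clock: 18.27
tool_pos: [657.2, -29.6, 330.5]
tool_rot: [[0.043, 0.999, -0.001], [0.999, -0.043, 0.001], [0.001, -0.002, -1.0]]
force: [0.1, -0.4, -5.1]
gripper_width: 0.126
```

Request:
arm_command(rows=[[[0,0,0.003,0,1],[0,0,0.008,0,1],[0,0,0.014,0,1],[0,0,0.019,0,1],[0,0,0.022,0,1],[0,0,0.022,0,1]]])

```text
clock: 18.77
tool_pos: [656.2, -33.2, 308.4]
tool_rot: [[0.046, 0.999, -0.002], [0.999, -0.046, -0.0], [-0.0, -0.002, -1.0]]
force: [-0.5, 0.2, -3.8]
gripper_width: 0.132
```

```bash
python3 -c "
from h import *
go((657,-32,290),87.4)
im=ctrl.camera('scene');t=ctrl.camera('top')
a=cv2.resize(im[150:290,280:460],(720,560)[0:2],interpolation=cv2.INTER_CUBIC)
b=cv2.resize(t[100:240,260:380],(480,560),interpolation=cv2.INTER_CUBIC)
c=np.hstack([a[:,:400],b[:,:400]]);cv2.imwrite('pics/c5.png',c)"
```

```text
shift [0.   0.   0.02] turn -0.001 | pos [656.2 -33.2 308.4] a 87.4 F [-0.5  0.2 -3.8] w 0.132 t 18.7667
```

View pics/c5.png

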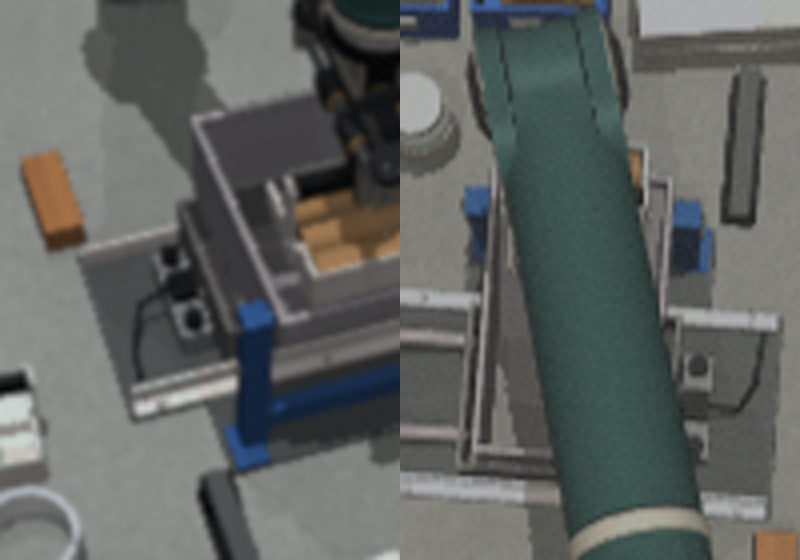

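```bash
python3 -c "
from h import *
s=ctrl.read_state();p=np.array(s['tool_pos'])
x=np.array([.999,-.046,0]);y=np.array([.046,.999,0])
print(w2p('top',p+x*55-y*60+[0,0,11-80+40]),'seen 322,138.7')
print(w2p('top',np.array([525,-26,215])+177*x-77*y),'seen 334,145')"
```

```text
[322.61 136.15] seen 322,138.7
[327.36 144.05] seen 334,145
```

Request:
arm_command(rows=[[[0,0,0.004,0,1],[0,0,0.009,0,1],[0,0,0.014,0,1],[0,0,0.018,0,1],[0,0,0.02,0,1],[0,0,0.02,0,1]]], grip_force=10)

```text
clock: 19.37
tool_pos: [656.5, -32.4, 288.6]
tool_rot: [[0.045, 0.999, -0.001], [0.999, -0.045, -0.0], [-0.0, -0.001, -1.0]]
force: [0.1, -0.7, -4.5]
gripper_width: 0.128
```

Request:
arm_command(rows=[[[0,0,0.003,0,1],[0,0,0.005,0,1],[0,-0.002,0.0065,0,1],[0,-0.004,0.0075,0,1],[0,-0.006,0.009,0,1],[0,-0.008,0.0105,0,1],[0,-0.01,0.012,0,1],[0,-0.012,0.0135,0,1],[0,-0.012,0.0135,0,1]]])

```text
clock: 20.12
tool_pos: [644.7, -31.7, 276.6]
tool_rot: [[0.045, 0.999, 0.001], [0.999, -0.045, -0.0], [-0.0, 0.001, -1.0]]
force: [1.0, -0.1, 2.7]
gripper_width: 0.147
```

Request:
arm_command(rows=[[[0,-0.002,0.002,0,1],[0,-0.004,0.004,0,1],[0,-0.006,0.006,0,1],[0,-0.008,0.008,0,1],[0,-0.01,0.01,0,1],[0,-0.01,0.01,0,1]]], grip_force=6)

```text
clock: 20.62
tool_pos: [633.4, -31.1, 265.3]
tool_rot: [[0.045, 0.999, -0.003], [0.999, -0.045, -0.0], [-0.0, -0.003, -1.0]]
force: [-4.9, 0.1, 2.7]
gripper_width: 0.182
```

```bash
python3 -c "
from h import *
go((657,-32,290),87.4)
im=ctrl.camera('scene')
a=cv2.resize(im[170:280,310:440],(780,660)[0:2],interpolation=cv2.INTER_CUBIC)[:600]
cv2.imwrite('pics/c6.png',a)"
```

```text
shift [ 0.    0.02 -0.02] turn 0.001 | pos [633.4 -31.1 265.3] a 87.4 F [-4.9  0.1  2.7] w 0.182 t 20.6167
```

View pics/c6.png

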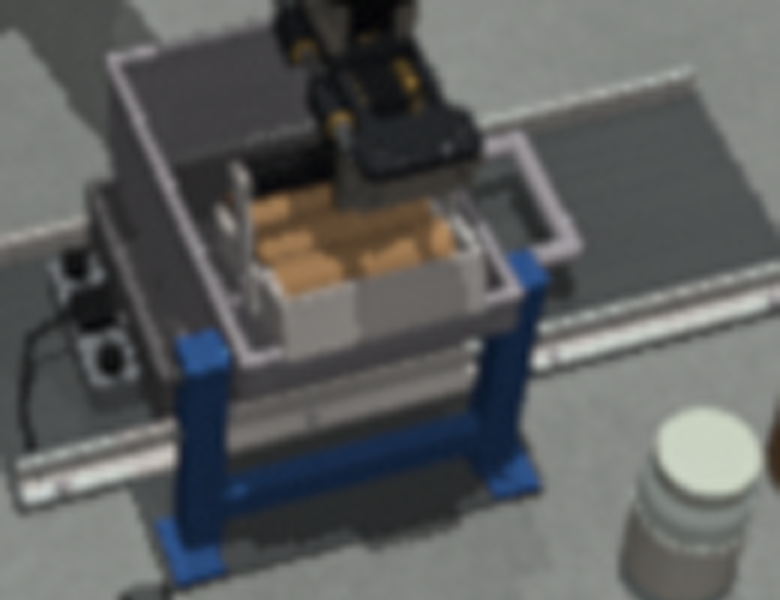

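The tray is tipping. The opening of 16.7 mm implies about 15°, and the cores are still in it. I'll continue along the arc.

Request:
arm_command(rows=[[[0,-0.002,0.0025,0,1],[0,-0.004,0.005,0,1],[0,-0.006,0.0075,0,1],[0,-0.008,0.01,0,1],[0,-0.0095,0.0125,0,1],[0,-0.0105,0.0145,0,1],[0,-0.0105,0.0145,0,1]]])

```text
clock: 21.25
tool_pos: [622.6, -30.6, 250.3]
tool_rot: [[0.045, 0.999, -0.004], [0.999, -0.045, 0.0], [-0.0, -0.004, -1.0]]
force: [-5.6, 0.4, 2.5]
gripper_width: 0.216
```

Request:
arm_command(rows=[[[0,-0.001,0.002,0,1],[0,-0.002,0.004,0,1],[0,-0.0035,0.0065,0,1],[0,-0.0045,0.009,0,1],[0,-0.0055,0.0115,0,1],[0,-0.0066,0.014,0,1],[0,-0.0078,0.017,0,1],[0,-0.0078,0.017,0,1],[0,-0.0078,0.017,0,1],[0,-0.0078,0.017,0,1]]])

```text
clock: 22.08
tool_pos: [614.4, -30.1, 233.3]
tool_rot: [[0.045, 0.999, -0.005], [0.999, -0.045, 0.0], [-0.0, -0.005, -1.0]]
force: [-7.0, -0.1, 2.4]
gripper_width: 0.235
```

```bash
python3 -c "
from h import *
go((657,-32,290),87.4)
im=ctrl.camera('scene')
a=cv2.resize(im[170:280,310:440],(780,660)[0:2],interpolation=cv2.INTER_CUBIC)[:600]
cv2.imwrite('pics/c7.png',a)"
```

```text
shift [ 0.    0.04 -0.06] turn 0.001 | pos [614.4 -30.1 233.3] a 87.4 F [-7.  -0.1  2.4] w 0.235 t 22.0833
```

View pics/c7.png

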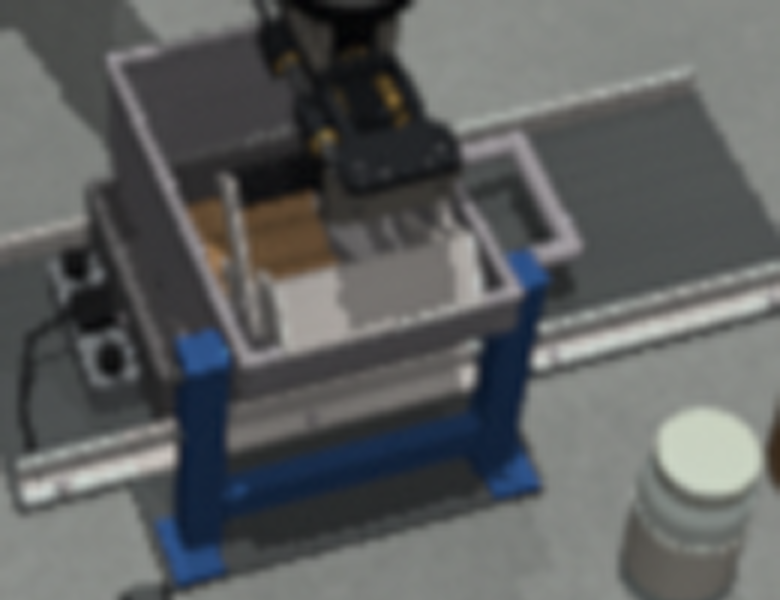

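The tray is at about 31° and cores are leaving over the lip, tan at crop (190–330, 200–270). I'll tip a little more, wait, and track the tan pixels numerically to save pictures.

Request:
arm_command(rows=[[[0,-0.001,0.002,0,1],[0,-0.002,0.004,0,1],[0,-0.003,0.006,0,1],[0,-0.003,0.006,0,1],[0,-0.003,0.006,0,1],[0,-0.003,0.006,0,1],[0,-0.003,0.006,0,1],[0,-0.003,0.006,0,1]]])

```text
clock: 22.8
tool_pos: [612.4, -30.1, 227.8]
tool_rot: [[0.045, 0.999, -0.003], [0.999, -0.045, 0.0], [0.0, -0.003, -1.0]]
force: [-6.0, 1.1, 1.5]
gripper_width: 0.244
```

```bash
cat >> h.py <<'E'
def tan(n,r0,r1,c0,c1,show=0):
    im=ctrl.camera(n)
    m=cv2.inRange(cv2.cvtColor(im[r0:r1,c0:c1],cv2.COLOR_BGR2HSV),(5,70,50),(22,255,255))
    N,_,st,ce=cv2.connectedComponentsWithStats(m)
    for s,c in zip(st[1:],ce[1:]):
        if s[4]>8:print(n,'area',s[4],'box',s[:4]+[c0,r0,0,0],'c',c+[c0,r0])
    return im
E
python3 -c "
from h import *
go((657,-32,290),87.4)
im=cv2.imread('pics/c7.png')
tan('scene',185,250,320,400);tan('top',140,215,275,335)"
```

```text
shift [ 0.    0.04 -0.06] turn 0.001 | pos [612.4 -30.1 227.8] a 87.4 F [-6.   1.1  1.5] w 0.244 t 22.8
scene area 15 box [373 185   4   7] c [374.73 187.2 ]
scene area 153 box [351 202  15  14] c [357.4  209.14]
scene area 55 box [341 203   8  13] c [344.98 208.22]
top area 48 box [291 195   5  17] c [293.   205.04]
```

Request:
arm_command(rows=[[[0,0,0,0,1],[0,0,0,0,1],[0,0,0,0,1],[0,0,0,0,1],[0,0,0,0,1],[0,0,0,0,1]]])

```text
clock: 23.4
tool_pos: [612.4, -30.1, 227.8]
tool_rot: [[0.045, 0.999, -0.003], [0.999, -0.045, 0.0], [0.0, -0.003, -1.0]]
force: [-6.0, 0.3, 1.7]
gripper_width: 0.239
```

```bash
python3 -c "
from h import *
go((657,-32,290),87.4)
a=tan('scene',185,250,320,400);b=tan('top',140,215,275,335);print(p2w('top',293,205,30))
a=cv2.resize(a[180:250,320:400],(457,400),interpolation=cv2.INTER_CUBIC)
b=cv2.resize(b[135:215,275:335],(300,400),interpolation=cv2.INTER_CUBIC)
cv2.imwrite('pics/c8.png',np.hstack([a,b]))"
```

```text
shift [ 0.    0.04 -0.06] turn 0.001 | pos [612.4 -30.1 227.8] a 87.4 F [-6.   0.3  1.7] w 0.239 t 23.4
scene area 15 box [373 185   4   7] c [374.73 187.2 ]
scene area 153 box [351 202  15  14] c [357.28 209.1 ]
scene area 55 box [341 203   8  13] c [344.98 208.22]
top area 50 box [291 195   5  17] c [292.94 204.94]
[504.16  17.62  30.  ]
```

View pics/c8.png

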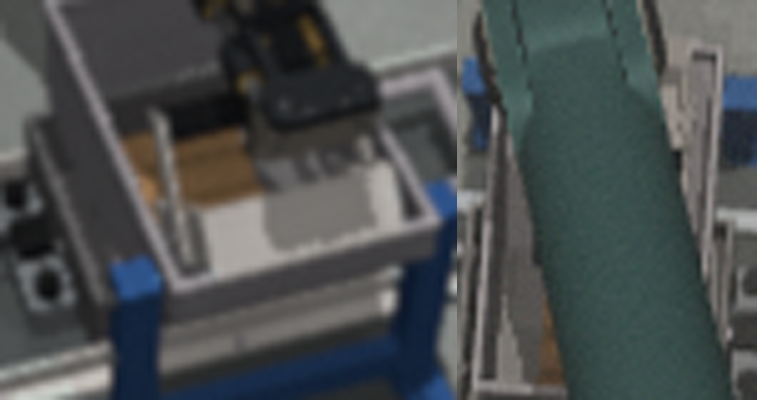

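I've used all 12 pictures, so from here I work numerically. The tray looks empty, and I'll triangulate the tan blobs to see whether they're in the box or hung up in the chute.

```bash
python3 -c "
from h import *
x=np.array([.999,-.046,0]);y=np.array([.046,.999,0]);o=np.array([525,-26,0])
st=lambda p:np.array([(p-o)@x,(p-o)@y,p[2]])
for z in (28,45,60,100,130,160,190):
  print(z,'end',st(p2w('scene',346,213,z)),'blobL',st(p2w('scene',341,203,z)),'blobR',st(p2w('scene',365,203,z)),'low',st(p2w('scene',357,215,z)),'top',st(p2w('top',293,205,z)))"
```

```text
28 end [-28.62 -21.54  28.  ] blobL [-80.96 -24.23  28.  ] blobR [-52.42  64.45  28.  ] low [-6.76 15.18 28.  ] top [-22.59  42.79  28.  ]
45 end [-16.37 -26.09  45.  ] blobL [-68.05 -28.75  45.  ] blobR [-39.87  58.82  45.  ] low [ 5.22 10.17 45.  ] top [-24.64  41.37  45.  ]
60 end [ -5.56 -30.1   60.  ] blobL [-56.67 -32.73  60.  ] blobR [-28.8   53.86  60.  ] low [15.79  5.75 60.  ] top [-26.45  40.12  60.  ]
100 end [ 23.26 -40.8  100.  ] blobL [-26.3  -43.36 100.  ] blobR [  0.73  40.63 100.  ] low [ 43.97  -6.03 100.  ] top [-31.27  36.79 100.  ]
130 end [ 44.88 -48.83 130.  ] blobL [ -3.53 -51.32 130.  ] blobR [ 22.87  30.71 130.  ] low [ 65.11 -14.87 130.  ] top [-34.88  34.29 130.  ]
160 end [ 66.5  -56.86 160.  ] blobL [ 19.25 -59.29 160.  ] blobR [ 45.01  20.78 160.  ] low [ 86.24 -23.7  160.  ] top [-38.5  31.8 160. ]
190 end [ 88.12 -64.88 190.  ] blobL [ 42.02 -67.26 190.  ] blobR [ 67.16  10.86 190.  ] low [107.38 -32.54 190.  ] top [-42.12  29.3  190.  ]
```

Request:
arm_command(rows=[[[0,0.0015,-0.003,0,1],[0,0.0035,-0.008,0,1],[0,0.006,-0.013,0,1],[0,0.0085,-0.018,0,1],[0,0.011,-0.023,0,1],[0,0.014,-0.028,0,1],[0,0.017,-0.032,0,1],[0,0.0205,-0.036,0,1],[0,0.024,-0.04,0,1],[0,0.028,-0.044,0,1],[0,0.0315,-0.047,0,1],[0,0.035,-0.05,0,1],[0,0.038,-0.053,0,1],[0,0.041,-0.056,0,1]]], grip_force=12)

```text
clock: 24.67
tool_pos: [654.9, -32.5, 283.9]
tool_rot: [[0.045, 0.999, -0.0], [0.999, -0.045, 0.0], [0.0, -0.0, -1.0]]
force: [1.2, -0.4, -3.9]
gripper_width: 0.127
```

Request:
arm_command(rows=[[[0,0,-0.003,0,1],[0,0,-0.009,0,1],[0,0,-0.017,0,1],[0,0,-0.024,0,1],[0,0,-0.03,0,1],[0,0,-0.03,0,1],[0,0,-0.03,0,1]]], grip_force=20)

```text
clock: 25.25
tool_pos: [654.8, -32.2, 315.2]
tool_rot: [[0.045, 0.999, 0.001], [0.999, -0.045, -0.0], [-0.0, 0.001, -1.0]]
force: [-0.2, -0.2, -3.7]
gripper_width: 0.127
```

```bash
python3 -c "
from h import *
go((657,-32,335),87.4)
F=[]
for k in range(2):
  tan('scene',185,250,320,400);F.append(ctrl.read_state()['force'][2])
print(F);tan('top',120,215,275,335)"
```

```text
shift [ 0.    0.   -0.02] turn 0.0 | pos [654.8 -32.2 315.2] a 87.4 F [-0.2 -0.2 -3.7] w 0.127 t 25.25
scene area 114 box [341 203  13  16] c [347.16 210.32]
scene area 113 box [341 203  13  16] c [347.2  210.35]
[np.float64(-3.4998170239954565), np.float64(-3.740137210737248)]
top area 62 box [291 194   6  18] c [293.35 204.05]
```

```bash
python3 -c "
from h import *
go((411,-352,335),98.5)"
```

```text
shift [-0.33 -0.23 -0.02] turn -0.193 | pos [654.3 -32.3 314.1] a 87.4 F [-0.2 -0.8 -4. ] w 0.127 t 25.4
```

Request:
arm_command(rows=[[[0,0,-0.01,0,1],[-0.01,-0.007,-0.02,-0.006,1],[-0.026,-0.018,-0.02,-0.015,1],[-0.048,-0.033,-0.02,-0.028,1],[-0.07,-0.0485,-0.02,-0.041,1],[-0.092,-0.0637,-0.02,-0.054,1],[-0.114,-0.079,-0.02,-0.067,1],[-0.136,-0.094,-0.02,-0.08,1],[-0.158,-0.1094,-0.02,-0.092,1],[-0.18,-0.1246,-0.02,-0.105,1],[-0.202,-0.14,-0.02,-0.118,1],[-0.224,-0.155,-0.02,-0.131,1],[-0.246,-0.1703,-0.02,-0.144,1],[-0.268,-0.1856,-0.02,-0.157,1],[-0.29,-0.2008,-0.02,-0.17,1],[-0.308,-0.2133,-0.02,-0.18,1],[-0.322,-0.223,-0.02,-0.188,1],[-0.33,-0.2287,-0.02,-0.193,1],[-0.33,-0.2287,-0.02,-0.193,1]]])

```text
clock: 26.98
tool_pos: [409.8, -353.6, 334.9]
tool_rot: [[-0.144, 0.99, -0.001], [0.99, 0.144, -0.001], [-0.001, -0.001, -1.0]]
force: [-0.9, 0.5, -3.2]
gripper_width: 0.127
```

```bash
python3 -c "
from h import *
x=np.array([.999,-.046,0]);y=np.array([.046,.999,0]);o=np.array([525,-26,0])
im=tan('scene',185,260,320,410);t=tan('top',150,220,275,335)
m=cv2.inRange(cv2.cvtColor(t[165:215,275:330],cv2.COLOR_BGR2HSV),(5,70,50),(22,255,255))
N,l,s,c=cv2.connectedComponentsWithStats(m);k=s[1:,4].argmax()+1
r=[p2w('top',275+a,165+b,28) for a,b in cv2.boxPoints(cv2.minAreaRect(cv2.findNonZero((l==k).astype('uint8'))))]
for p in r:print((p-o)@x,(p-o)@y)
print([''.join('#' if v else '.' for v in q) for q in m[::2]])
print(ctrl.read_state()['clock'])
go((411,-352,67),98.5)"
```

```text
scene area 343 box [341 199  25  20] c [353.3  208.53]
top area 482 box [291 193  28  20] c [304.62 202.92]
-46.91912878559194 49.57086617125232
23.951017120187615 49.459274679104944
22.50121224040398 -51.95548658055657
-48.289589780548965 -51.30057470148863
['.......................................................', '.......................................................', '.......................................................', '.......................................................', '.......................................................', '.......................................................', '.......................................................', '.......................................................', '.......................................................', '.......................................................', '.......................................................', '.......................................................', '.......................................................', '.......................................................', '...................#...................................', '.................###########################...........', '.................###########################...........', '.................###########################...........', '.................###########################...........', '.................##########################............', '.................##########################............', '.................##########################............', '.................##########################............', '................##########################.............', '.......................................................']
27.0833
shift [-0.   -0.    0.27] turn 0.0 | pos [ 411.9 -350.8  334.9] a 98.5 F [-0.1  0.  -3.2] w 0.13 t 27.0833
```

```bash
python3 -c "
from h import *
w=tan('wrist',60,330,180,460)
s=ctrl.camera('scene');t=ctrl.camera('top')
g=lambda im:cv2.cvtColor(im,cv2.COLOR_BGR2GRAY).astype(int)
print('top prof',[(r,g(t)[r,296:312].mean().round()) for r in range(186,218)])
x=np.array([.999,-.046,0]);y=np.array([.046,.999,0]);o=np.array([525,-26,0])
for yy in(-30,0,25):
  P=[(X,w2p('scene',o+X*x+yy*y+[0,0,40])) for X in range(-75,40,4)]
  print(yy,[(X,int(g(s)[int(round(q[1])),int(round(q[0]))]),'T' if 5<cv2.cvtColor(s,cv2.COLOR_BGR2HSV)[int(round(q[1])),int(round(q[0]))][0]<22 and cv2.cvtColor(s,cv2.COLOR_BGR2HSV)[int(round(q[1])),int(round(q[0]))][1]>70 else '-') for X,q in P])
print('tray region');tan('scene',150,260,180,320)"
```

```text
wrist area 1849 box [262  60  68  36] c [295.92  76.23]
wrist area 4017 box [180 137  73  80] c [214.21 175.71]
wrist area 415 box [279 275  12  55] c [283.88 303.13]
wrist area 417 box [350 275  12  55] c [356.42 303.24]
top prof [(186, np.float64(92.0)), (187, np.float64(84.0)), (188, np.float64(84.0)), (189, np.float64(97.0)), (190, np.float64(117.0)), (191, np.float64(126.0)), (192, np.float64(124.0)), (193, np.float64(114.0)), (194, np.float64(107.0)), (195, np.float64(117.0)), (196, np.float64(127.0)), (197, np.float64(129.0)), (198, np.float64(127.0)), (199, np.float64(121.0)), (200, np.float64(109.0)), (201, np.float64(91.0)), (202, np.float64(89.0)), (203, np.float64(105.0)), (204, np.float64(115.0)), (205, np.float64(119.0)), (206, np.float64(119.0)), (207, np.float64(116.0)), (208, np.float64(109.0)), (209, np.float64(95.0)), (210, np.float64(83.0)), (211, np.float64(94.0)), (212, np.float64(113.0)), (213, np.float64(137.0)), (214, np.float64(122.0)), (215, np.float64(72.0)), (216, np.float64(69.0)), (217, np.float64(82.0))]
-30 [(-75, 87, '-'), (-71, 87, '-'), (-67, 105, 
[... 809 characters left out ...]
'), (17, 121, '-'), (21, 121, '-'), (25, 121, '-'), (29, 121, '-'), (33, 121, '-'), (37, 120, '-')]
25 [(-75, 42, '-'), (-71, 64, 'T'), (-67, 107, 'T'), (-63, 113, 'T'), (-59, 128, 'T'), (-55, 126, 'T'), (-51, 120, 'T'), (-47, 112, 'T'), (-43, 112, 'T'), (-39, 98, 'T'), (-35, 110, 'T'), (-31, 121, 'T'), (-27, 124, 'T'), (-23, 127, 'T'), (-19, 124, 'T'), (-15, 116, 'T'), (-11, 104, 'T'), (-7, 101, 'T'), (-3, 104, 'T'), (1, 124, 'T'), (5, 135, 'T'), (9, 129, '-'), (13, 129, '-'), (17, 124, '-'), (21, 123, '-'), (25, 122, '-'), (29, 122, '-'), (33, 122, '-'), (37, 121, '-')]
tray region
scene area 568 box [221 170  40  38] c [238.3  192.35]
scene area 255 box [285 187  16  26] c [292.73 199.5 ]
```

Both profiles show three separate cores side by side in the box, at station x ≈ −55, −22 and +8. The tray holds none. I'll set it down now and check for box movement.

Request:
arm_command(rows=[[[0,0,0.01,0,1],[0,0,0.03,0,1],[0,0,0.055,0,1],[0,0,0.08,0,1],[0,0,0.105,0,1],[0,0,0.13,0,1],[0,0,0.155,0,1],[0,0,0.18,0,1],[0,0,0.205,0,1],[0,0,0.225,0,1],[0,0,0.238,0,1],[0,0,0.247,0,1],[0,0,0.252,0,1],[0,0,0.255,0,1],[0,0,0.256,0,1]]])

```text
clock: 28.53
tool_pos: [411.7, -351.7, 78.9]
tool_rot: [[-0.148, 0.989, 0.001], [0.989, 0.148, -0.001], [-0.001, 0.001, -1.0]]
force: [-0.1, -0.5, -2.0]
gripper_width: 0.128
```

```bash
python3 -c "
from h import *
go((411,-352,67),98.5)
t=ctrl.camera('top');c=cv2.resize(t[160:225,270:360],(554,400),interpolation=cv2.INTER_CUBIC);r=cv2.imread('pics/c3.png')
G=lambda i:i[90:130,340:400].mean((0,2));d=np.float32
print(np.round(G(r)[::4]),np.round(G(c)[::4]))
for a in((100,200,0,60),(330,380,330,400),(90,370,340,380)):
  A,B=[cv2.cvtColor(i,6)[a[0]:a[1],a[2]:a[3]].astype(d) for i in(r,c)]
  print(cv2.phaseCorrelate(A,B))"
```

```text
shift [-0.   -0.    0.01] turn -0.0 | pos [ 411.7 -351.7   78.9] a 98.5 F [-0.1 -0.5 -2. ] w 0.128 t 28.5333
[149. 132.  96. 102. 107. 110. 118. 121. 121. 131. 138. 138. 137. 136.
 138.] [149. 132.  96. 104. 108. 110. 119. 122. 122. 132. 140. 139. 137. 136.
 138.]
((-0.0347633857260341, -0.07653134868638034), 0.9007469079494477)
((-0.12339469590043706, 0.03579210327812987), 0.9496057123608059)
((-0.030881209580911673, -0.022209769596287288), 0.8938707949386703)
```

The box hasn't moved; its edges shifted less than 0.15 crop px since it was home. Now I'll lower the tray until the bench carries it.

Request:
arm_command(rows=[[[0,0,0.002,0,1],[0,0,0.004,0,1],[0,0,0.006,0,1],[0,0,0.008,0,1],[0,0,0.008,0,1]]])

```text
clock: 29.0
tool_pos: [411.0, -351.5, 70.3]
tool_rot: [[-0.147, 0.989, -0.0], [0.989, 0.147, 0.0], [0.0, -0.0, -1.0]]
force: [0.3, -0.6, -3.3]
gripper_width: 0.127
```

Request:
arm_command(rows=[[[0,0,0.001,0,1],[0,0,0.002,0,1],[0,0,0.003,0,1],[0,0,0.003,0,1]]])

```text
clock: 29.33
tool_pos: [411.1, -351.5, 67.4]
tool_rot: [[-0.147, 0.989, -0.0], [0.989, 0.147, 0.0], [0.0, -0.0, -1.0]]
force: [0.5, -0.3, -3.2]
gripper_width: 0.126
```

Request:
arm_command(rows=[[[0,0,0.001,0,1],[0,0,0.002,0,1],[0,0,0.002,0,1]]])

```text
clock: 29.58
tool_pos: [411.4, -351.7, 66.6]
tool_rot: [[-0.147, 0.989, -0.0], [0.989, 0.147, -0.001], [-0.001, -0.0, -1.0]]
force: [-2.3, 1.1, 6.0]
gripper_width: 0.128
```

Request:
arm_command(rows=[[[0,0,0.001,0,1],[0,0,0.002,0,1],[0,0,0.002,0,1]]])

```text
clock: 29.83
tool_pos: [411.4, -351.7, 66.5]
tool_rot: [[-0.148, 0.989, -0.001], [0.989, 0.148, -0.002], [-0.002, -0.001, -1.0]]
force: [-8.1, 4.4, 23.3]
gripper_width: 0.132
```

Request:
arm_command(rows=[[[0,0,0.001,0,1],[0,0,0.002,0,1],[0,0,0.002,0,1]]])

```text
clock: 30.08
tool_pos: [411.5, -352.3, 65.3]
tool_rot: [[-0.147, 0.989, -0.001], [0.989, 0.147, -0.003], [-0.003, -0.001, -1.0]]
force: [-9.3, 5.6, 29.4]
gripper_width: 0.129
```

Grounded at z≈66.6. I'll relieve the press, open and rise.

Request:
arm_command(rows=[[[0,0,-0.002,0,1],[0,0,-0.0035,0,1],[0,0,-0.0035,0,0.3],[0,0,-0.0035,0,0],[0,0,-0.0035,0,0],[0,0,-0.0035,0,0],[0,0,-0.0035,0,0],[0,0,-0.0035,0,0],[0,0,-0.0035,0,0],[0,0,-0.0035,0,0],[0,0,-0.0035,0,0]]])

```text
clock: 31.0
tool_pos: [411.2, -351.6, 65.1]
tool_rot: [[-0.147, 0.989, -0.0], [0.989, 0.147, -0.0], [-0.0, -0.0, -1.0]]
force: [0.2, 0.3, 0.3]
gripper_width: 0.757
```

Request:
arm_command(rows=[[[0,0,-0.01,0,0],[0,0,-0.03,0,0],[0,0,-0.06,0,0],[0,0,-0.1,0,0],[0,0,-0.14,0,0],[0,0,-0.18,0,0],[0,0,-0.22,0,0],[0,0,-0.24,0,0],[0,0,-0.25,0,0],[0,0,-0.25,0,0]]])

```text
clock: 31.83
tool_pos: [412.0, -352.0, 317.7]
tool_rot: [[-0.147, 0.989, 0.003], [0.989, 0.147, -0.004], [-0.004, 0.002, -1.0]]
force: [-0.1, -0.3, 0.0]
gripper_width: 1.001
```

```bash
python3 -c "
from h import *
go((411,-352,67),98.5);i=ctrl.camera_info('wrist')
w=ctrl.camera('wrist');r=cv2.imread('pics/w2.png')
# dark handle bar in wrist view, before and now
for im in(r,w):
  m=(cv2.cvtColor(im,6)[135:228,300:345]<45).astype('uint8');N,l,s,c=cv2.connectedComponentsWithStats(m);k=s[1:,4].argmax()+1;print('bar',s[k],c[k]+[300,135])
tan('wrist',135,225,270,380)
t=ctrl.camera('top');o=cv2.imread('pics/top0.png')
d=cv2.absdiff(t,o).max(2)
for n,(u,v) in dict(plug=(392,187),tape=(389,152),block=(353,246),stapler=(346,137),glue=(264,128),big=(229,137),knife=(175,200),orange=(402,280),pink=(490,226)).items():print(n,d[v-18:v+18,u-18:u+18].mean().round(1))
c=cv2.resize(t[160:225,270:360],(554,400),interpolation=cv2.INTER_CUBIC);r=cv2.imread('pics/c3.png')
print('box',cv2.phaseCorrelate(*[cv2.cvtColor(q,6)[90:370,340:380].astype(np.float32) for q in(r,c)]))"
```

```text
shift [ 0.   -0.    0.25] turn -0.0 | pos [ 412.  -352.   317.7] a 98.5 F [-0.1 -0.3  0. ] w 1.001 t 31.8333
bar [ 18   9   7  39 218] [320.77 160.05]
bar [ 17   1   5  45 208] [318.94 156.97]
plug 22.8
tape 2.5
block 19.2
stapler 2.3
glue 2.1
big 2.7
knife 2.1
orange 47.5
pink 2.5
box ((0.04724879684474104, -0.008251467387594857), 0.9098358101314968)
```

```bash
python3 -c "
from h import *
s=ctrl.camera('scene');o=cv2.imread('pics/scene0.png')
for n,(u,v,h) in dict(tray=(263,219,18),plug=(273,258,16),block=(292,199,14)).items():
  A,B=[cv2.cvtColor(q,6)[v-h:v+h,u-h:u+h].astype(np.float32) for q in(o,s)];print(n,cv2.phaseCorrelate(A,B))
tan('scene',190,260,320,410);print(ctrl.read_state()['qd'],ctrl.close_job())"
```

```text
tray ((0.5962113238234608, 0.48894972024676875), 0.3951371591768147)
plug ((-0.06637844431105933, -0.07939858073340744), 1.0081533482298255)
block ((0.0879070669075297, -0.34127203227717295), 0.7879647053612603)
scene area 343 box [341 199  25  20] c [353.31 208.57]
the job is handed in; nothing more can be done
[ 0.    0.   -0.   -0.01 -0.    0.    0.  ] None
```

The job is handed in at about 32 s of the 72 s allowed. The box is home, the three cores are in it, and the empty tray is back on the bench. No verdict is reported.

**Box:** I pushed it along the guides by its handle. Drag was about 4 N, and at the stop the push rose to 12 N while the position held. In the last images the box had not shifted since then.

**Cores:** The commands cannot tilt the tool, so I lowered the tray with a light grip so that its back edge rested on the chute's back plate. It pivoted in the fingers to about 30–35°, judged from the finger opening, and the cores rolled out. Image profiles show three cores side by side in the box and none in the tray. The load on the wrist also dropped by about 1 N.

**Tray:** It righted itself in the grip, and I set it down and released it where it came from. It matches its starting position to within a few millimetres in the wrist and scene images.

**Bystanders:** In the last checks the plug tray, tape, stapler, glue, big core and knife showed no movement. The block shifted by at most a third of a pixel, within matching noise. The orange look-alike was hidden by the arm at the last check, but I did not touch it.

**Slips and limits:**
- **Grasp:** My first grasp of the tray lifted before the fingers had closed. I redid it, and nothing moved.
- **Set-down:** I pressed the tray down with about 29 N before releasing it.
- **Unread values:** I could not read the switch value. I judged it pressed from the stop being felt and the box's position in the images.
- **Tray level:** I inferred it from the bar's position and the finger opening, not a direct view.

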